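Find the soft spring finger and stand the sample can on it

TASK

The display stand has three look-alike spring fingers. With closed fingertips press the white end plate of each one gently but fully down to its stop, one after another from the robot's left to its right, keep it there a moment and let it come up again; feel which is the softest. Then stand the yellow can upright on the middle of the softest finger's plate and let go, so that the can's weight alone keeps that finger down on its stop; let go of the can on no other finger, do not bend the fingers and leave the other things where they are.

Things in the scene. Friction and masses are not known exactly. Their poses are not given: they have to be found in the camera images.
- stand: Weight-switch stand, fixed to the table: grey base plate 210 (x) x 380 (y) x 18 mm with an aluminium clamp bar (top at 72 mm, 4 mm screw heads on it) along its far +x edge, from which three steel spring fingers reach towards the robot (-x), side by side 120 mm apart: left at y = +120, middle at 0, right at -120 mm. Under each finger is a rubber stop and a brass plunger. Origin: centre of the underside; z up; its yaw is the direction of the fingers.
- plate_left (a point): Middle of the top face of the white square end plate (66 x 66 x 6 mm) on the free tip of the left spring finger (+y side, robot left); 67 mm above the table when up, sinks 10 mm to the rubber stop. Axes as the stand's (x along the finger towards its clamp, z up), tilting with the finger. The finger is a steel strip clamped 130 mm behind this point.
- finger_left (a joint): Bending of the left finger in rad: 0 up, 0.077 on its stop (10 mm at the plate's middle); springs back when released. One of the three fingers, drawn at random, is soft (about 1 N at the plate's middle holds it on its stop), one medium (about 4 N), one stiff (about 7.5 N); force grows about evenly with travel, then steeply at the stop (about 12 N per mm). It counts as down above 0.071 rad, and bends for good above 20 N.
- plate_middle (a point): Middle of the top face of the white square end plate (66 x 66 x 6 mm) on the free tip of the middle spring finger (between the other two); 67 mm above the table when up, sinks 10 mm to the rubber stop. Axes as the stand's (x along the finger towards its clamp, z up), tilting with the finger. The finger is a steel strip clamped 130 mm behind this point.
- finger_middle (a joint): Bending of the middle finger in rad: 0 up, 0.077 on its stop (10 mm at the plate's middle); springs back when released. One of the three fingers, drawn at random, is soft (about 1 N at the plate's middle holds it on its stop), one medium (about 4 N), one stiff (about 7.5 N); force grows about evenly with travel, then steeply at the stop (about 12 N per mm). It counts as down above 0.071 rad, and bends for good above 20 N.
- plate_right (a point): Middle of the top face of the white square end plate (66 x 66 x 6 mm) on the free tip of the right spring finger (-y side, robot right); 67 mm above the table when up, sinks 10 mm to the rubber stop. Axes as the stand's (x along the finger towards its clamp, z up), tilting with the finger. The finger is a steel strip clamped 130 mm behind this point.
- finger_right (a joint): Bending of the right finger in rad: 0 up, 0.077 on its stop (10 mm at the plate's middle); springs back when released. One of the three fingers, drawn at random, is soft (about 1 N at the plate's middle holds it on its stop), one medium (about 4 N), one stiff (about 7.5 N); force grows about evenly with travel, then steeply at the stop (about 12 N per mm). It counts as down above 0.071 rad, and bends for good above 20 N.
- can: The yellow sample can with a white band, upright on the table in front of the stand: 54 mm diameter, 85 mm tall, about 0.22 kg (2.2 N). Origin: centre of its underside; z is its axis.
- can_center (a point): Centre of the yellow can, 42.5 mm above its underside; z is its axis.
- can_pink: Bystander, to be left alone: pink can, 54 mm diameter, 85 mm tall. Origin: its underside.
- can_violet: Bystander, to be left alone: violet can, 54 mm diameter, 85 mm tall. Origin: its underside.
- carton: Bystander, to be left alone: blue sample box, 70 x 100 x 120 mm tall. Origin: its underside.
- mug: Bystander, to be left alone: white mug, 80 mm wide, 90 mm tall. Origin: its underside.
- tape: Bystander, to be left alone: roll of tape lying flat, 100 mm across, 24 mm tall. Origin: its underside.
- driver: Bystander, to be left alone: screwdriver lying on the table. Origin: its underside.
- jar: Bystander, to be left alone: amber jar, 70 mm diameter, 90 mm tall. Origin: its underside.

How it is judged:
By the outcome, as a careful person would: the job done as asked, in the order asked, and still so for the second after the job is handed in, with the robot touching nothing.
It also fails if it takes over 70 s, if anything falls off the work surface, if the arm or the gripper's body presses on something with over 40 N, if the wrist force passes 120 N, or if a joint passes its speed limit or range.

ROBOT

A 6-joint arm with a two-finger parallel gripper is mounted at the origin on the work surface. World frame = base frame: x ahead of the robot, y to its left, z up, the work surface at z = 0. Lengths are in m, angles in degrees, forces in N, time in s.
With the tool pointing down it reaches from about 0.325 to 0.775 m from the base axis. Payload 5.5 kg.
Tool frame: the origin (TCP) lies at the centre of the arm's flange, where the gripper is bolted on; the fingertips stand 182 mm ahead of it and the grasp point (between the pads) lies 163 mm ahead of it; z points along the fingers, y is the direction in which the jaws open and shut (so a half turn about z gives the same grasp; the last joint's range is limited). The gripper opens to 88 mm and grips with 3 to 60 N. Pads are 20 mm wide; open, the fingers measure 115 mm over their backs; the gripper's body (75 mm by 178 mm) begins 61 mm behind the grasp point.
Start: joints at [72.21, 5.22, 70.514, -0, 104.267, -3.249], TCP at [0.151, 0.581, 0.405] pointing down, gripper open.
Joint ranges: [-164.24, 164.24], [-49.07, 125.15], [9.68, 141.18], [-86.29, 266.29], [3.28, 154.24], [-151.56, 151.56]. Speed limits (degrees/s): [147.25, 147.25, 172.46, 180, 180, 180].

INTERFACE

Orientations are given as [roll, pitch, yaw] about the fixed x, y, z axes, in that order (R = Rz(yaw) Ry(pitch) Rx(roll)).
In Python, from station import r gives the robot as it stands. The module is installed in compiled form; this text tells all that it offers. Calls block until the motion is done:
- r.reach(position, orientation): joint-space move of the TCP to a pose.
- r.servo_line(position, rotation=None, speed=0.15): straight line of the TCP; rotation=None keeps the orientation; speed is the mean speed in m/s.
- r.move_joints(angles): joint-space move.
- r.let_go() and r.grab(squeeze=None): open the fingers fully, or close them until they stop; squeeze is the grip in N (None keeps the last).
- r.wait(seconds).
- r.inverse_kinematics(position, orientation): joint angles nearest the present ones, or None.
- r.sense(): the state.
- r.snapshot(name): name is "side" or "top"; returns a dict with "frame" (400x640x3 uint8, red, green, blue), "fx", "fy", "cx", "cy" (pixels), "R" (3x3) and "t" (3): a world point X has camera coordinates R X + t. Camera axes: x right, y down, z forward; pixel columns grow to the right and rows downward; lengths in m; the calibration is good to about 2 mm. A picture is of the moment at which its call begins. There is no depth.
A pose or a line that the arm cannot do raises r.IKError and nothing moves.
- r.hand_in(): hands the job in, once; it reports no verdict.
The state is a dict: "clock": time; "joints": joint angles; "joint_vel": joint speeds; "joint_torque": joint torques, N m; "tcp_pos": TCP position; "orientation": TCP orientation; "contact_force": force on the tool from outside, world axes, zero at the start; "torque": the same for the moment, N m; "opening": finger opening in m.
Only numpy, scipy, OpenCV 4.12 (cv2) and the standard library are available. Lean on these libraries where they do the work, as an engineer would, in place of code of your own. Each camera call takes 0.05 s, during which the arm holds its last target.

## Working session

There is one attempt and no reset: what is moved stays moved. The work goes in short steps, each a Python script; the robot and the scene stay as the last script left them, time stands still between calls to the robot, and variables do not carry over. Pictures are saved under pics/ and viewed, and the job is handed in when it is done.

```bash
mkdir -p pics; cat > h.py <<'E'
import numpy as np, cv2
from station import r
def snap(n,f):
    s=r.snapshot(n); cv2.imwrite(f,s["frame"][:,:,::-1]); 
    np.savez(f.replace('.png','.npz'),**{k:s[k] for k in s}); return s
def load(f): return dict(np.load(f))
def ray(s,u,v,z):
    d=np.array([(u-s["cx"])/s["fx"],(v-s["cy"])/s["fy"],1.]); R=np.array(s["R"]);C=-R.T@s["t"]; w=R.T@d
    return C+w*(z-C[2])/w[2]
def proj(s,X):
    c=np.array(s["R"])@np.array(X)+s["t"]; return np.array([s["fx"]*c[0]/c[2]+s["cx"],s["fy"]*c[1]/c[2]+s["cy"]])
E
python3 - <<'E'
from h import *
for n in("side","top"):
    s=snap(n,f"pics/{n}0.png"); print(n,s["fx"],-np.array(s["R"]).T@s["t"],np.array(s["R"]).round(3).tolist())
print(r.sense())
E
```

```text
side 410.0017784443151 [0.47115783 0.77448769 0.79031069] [[-0.992, -0.124, 0.0], [-0.084, 0.67, -0.737], [0.091, -0.732, -0.675]]
top 403.8114177900178 [ 0.47791767 -0.00527216  1.26294915] [[-0.019, -1.0, 0.002], [-0.997, 0.018, -0.078], [0.078, -0.003, -0.997]]
{'clock': 0.1, 'joints': array([ 7.22084196e+01,  5.25713618e+00,  7.05738639e+01, -1.76870991e-03,
        1.04265532e+02, -3.24873514e+00]), 'joint_vel': array([-0.0033991 , -0.10884184, -0.23728281, -0.0173101 ,  0.11345922,
       -0.0626867 ]), 'joint_torque': array([ 2.35118954e-03, -4.47861993e+01, -4.07567489e+01,  6.99857902e-02,
        2.84953834e-02, -1.06438185e-04]), 'tcp_pos': array([0.15068495, 0.58082213, 0.40364801]), 'orientation': array([-1.79903526e+02, -3.75841480e-03,  1.65456717e+02]), 'contact_force': array([0.38245473, 0.33680402, 0.18096849]), 'torque': array([-0.01759065,  0.06025901, -0.02783087]), 'opening': 0.08731559767229918}
```

View pics/top0.png

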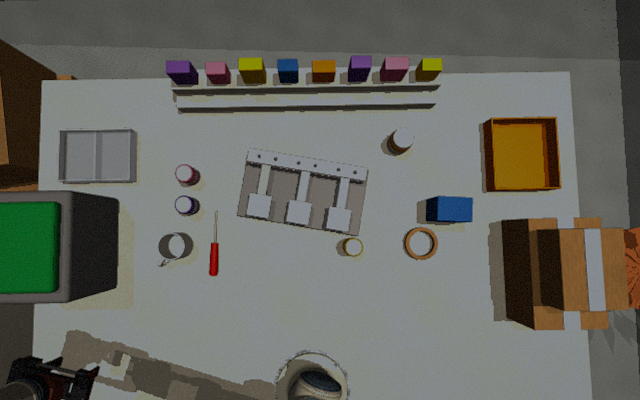

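View pics/side0.png

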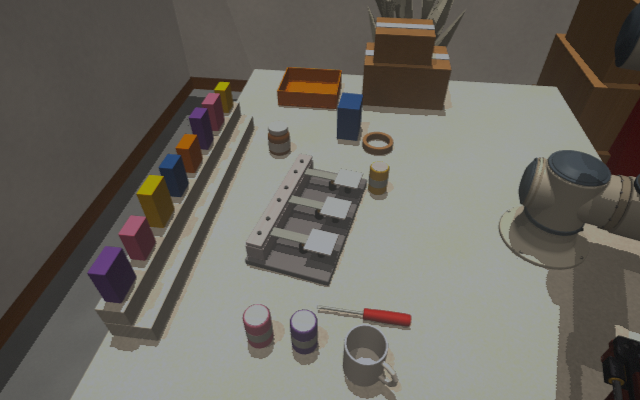

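The top view shows the stand at about (303,192), yawed. The plates are near (260,206), (298,212) and (339,219), and the yellow can is at about (352,247). I'll enlarge both views.

```bash
python3 - <<'E'
import cv2
a=cv2.imread('pics/top0.png')[140:270,230:390]; cv2.imwrite('pics/top0c.png',cv2.resize(a,None,fx=5,fy=4.6*5/4.6*0.9 if 0 else 4.6,interpolation=cv2.INTER_CUBIC)[:598] if 0 else cv2.resize(a[:118],None,fx=5,fy=5,interpolation=cv2.INTER_CUBIC))
b=cv2.imread('pics/side0.png')[150:270,250:410]; cv2.imwrite('pics/side0c.png',cv2.resize(b,None,fx=5,fy=5,interpolation=cv2.INTER_CUBIC))
E
```

```text
(no output)
```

View pics/top0c.png

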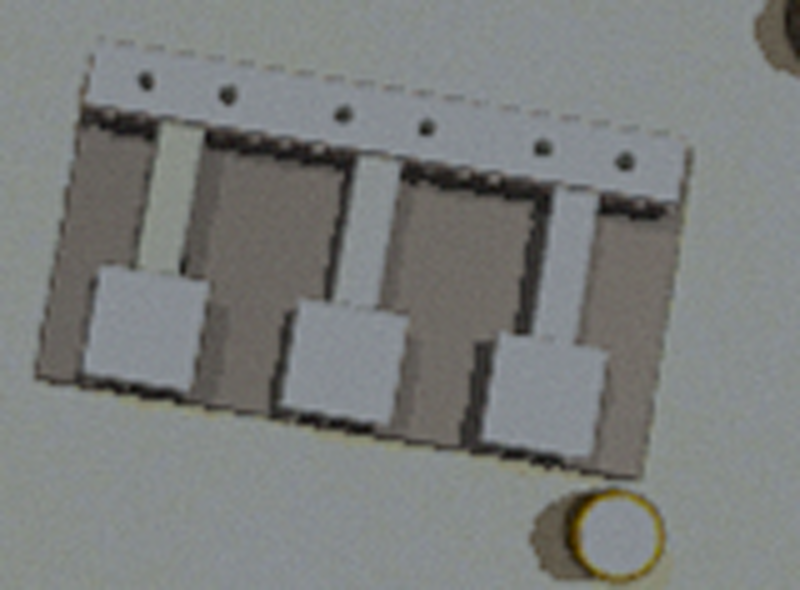

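View pics/side0c.png

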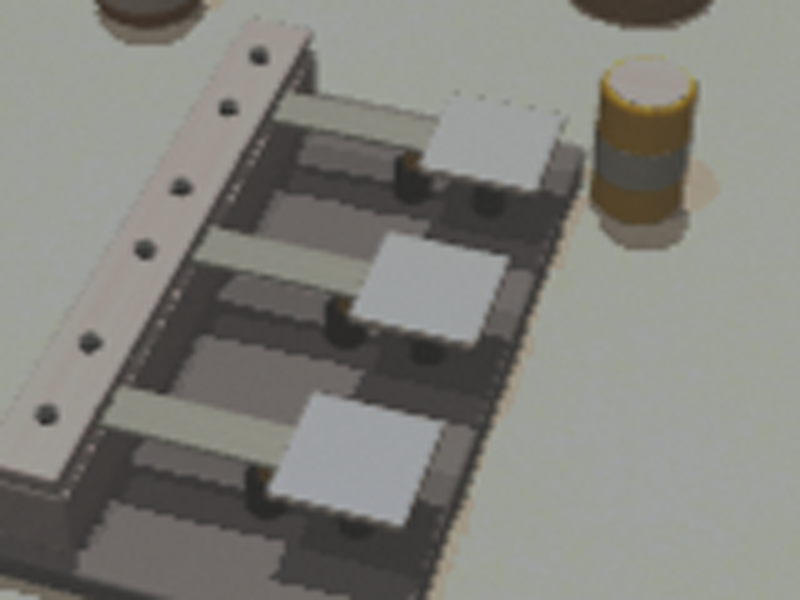

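```bash
python3 - <<'E'
from h import *
t=load('pics/top0.npz'); s=load('pics/side0.npz')
def T(p,z): return ray(t,230+(p[0]+.5)/5-.5,140+(p[1]+.5)/5-.5,z)
def S(p,z): return ray(s,250+(p[0]+.5)/5-.5,150+(p[1]+.5)/5-.5,z)
P={'L':[(102,265),(209,281),(193,391),(83,374)],'M':[(300,298),(407,314),(390,425),(282,407)],'R':[(502,331),(607,349),(595,458),(485,440)]}
Q={'L':[(318,393),(445,423),(405,525),(268,492)],'M':[(390,233),(509,257),(474,346),(348,315)],'R':[(455,93),(567,117),(538,189),(420,165)]}
for k in P:
    c=np.array([T(p,.067) for p in P[k]]); d=np.array([S(p,.067) for p in Q[k]])
    print(k,c.mean(0).round(4),d.mean(0).round(4),np.linalg.norm(np.diff(c,axis=0),axis=1).round(3),np.linalg.norm(np.diff(d,axis=0),axis=1).round(3))
    e=(c[0]+c[1]-c[2]-c[3]); print(np.degrees(np.arctan2(e[1],e[0])))
print('can top',T((619,536),.085),S((648,81),.085),'r',np.linalg.norm(T((573,536),.085)-T((665,536),.085)))
print(np.array([T(p,.018) for p in [(642,478),(38,378)]]))
E
```

```text
L [0.5552 0.1464 0.067 ] [0.5539 0.1468 0.067 ] [0.064 0.066 0.066] [0.064 0.065 0.065]
-9.564705136256356
M [0.5333 0.0292 0.067 ] [0.5326 0.0292 0.067 ] [0.064 0.067 0.065] [0.064 0.067 0.066]
-9.963364891763728
R [ 0.5112 -0.0903  0.067 ] [ 0.5092 -0.0901  0.067 ] [0.063 0.065 0.066] [0.065 0.064 0.066]
-8.949293651247268
can top [ 0.42790589 -0.12865023  0.085     ] [ 0.42821257 -0.13000894  0.085     ] r 0.05336087953588683
[[ 0.46019495 -0.1507406   0.018     ]
 [ 0.52848361  0.21984427  0.018     ]]
```

Both cameras agree to within 2 mm, and the plate sizes (64–67 mm) and spacing (120 mm) match what's given. The stand's yaw is about -10.4°. I'll close the gripper and move above the left plate.

```bash
cat >> h.py <<'E'
YAW=-10.4
ax=np.array([np.cos(np.radians(YAW)),np.sin(np.radians(YAW))])
PL={'L':np.array([.5546,.1466]),'M':np.array([.5328,.0292]),'R':np.array([.5104,-.0902])}
O=[180,0,YAW+180]
def fz(n=5,dt=.02):
    a=[]
    for _ in range(n):
        r.wait(dt); s=r.sense(); a.append([s['contact_force'][2],s['tcp_pos'][2]])
    return np.mean(a,0),np.std(a,0)
def press(k):
    p=PL[k]-.004*ax
    r.reach([*p,.182+.085],O)
    r.servo_line([*p,.182+.0705],speed=.05); r.wait(.3)
    (b,_),sd=fz(8); s=r.sense(); print(k,'t',s['clock'],'xy err',(s['tcp_pos'][:2]-p).round(4),'bias',b,sd)
    z=.0705; log=[]; hit=None
    while z>.0535:
        z-= .001 if z>.0595 else .0003
        r.servo_line([*p,.182+z],speed=.02); (f,tz),_=fz(3)
        f-=b; log.append((round(z*1e3,2),round((tz-.182)*1e3,2),round(f,2)))
        if len(log)>4:
            # rise against the linear trend of the travel
            if z<.0596:
                L=np.array([l for l in log if 60<=l[1]<=66.]); c=np.polyfit(L[:,1],L[:,2],1)
                ex=f-np.polyval(c,log[-1][1])
                if ex>4 : hit='stop'; break
        if f>14: hit='limit'; break
    r.wait(.6); (f,tz),_=fz(5); print(hit,'held',f-b,(tz-.182)*1e3)
    print(log)
    r.servo_line([*p,.182+.085],speed=.06); r.wait(.2)
    s=r.sense(); print('end',s['clock'],s['contact_force'][2])
E
python3 - <<'E'
from h import *
r.grab(); 
print(r.inverse_kinematics([*PL['L'],.3],O))
r.reach([*PL['L'],.182+.10],O); r.wait(.3)
s=r.sense(); print(s['clock'],s['opening'],s['tcp_pos'],s['orientation'],fz(8))
snap("side","pics/s1.png")
a=cv2.imread('pics/s1.png')[150:300,250:450]; cv2.imwrite('pics/s1c.png',cv2.resize(a,None,fx=4,fy=4))
E
```

```text
[ 11.40870419   1.42023117  85.05107818   0.          93.52869065
 -68.19129581]
3.9083 0.00017395155474233452 [0.55450296 0.14702517 0.2820925 ] [1.79996859e+02 7.49673378e-03 1.69641569e+02] (array([-0.32470127,  0.28204553]), array([3.72335028e-01, 2.24157075e-05]))
```

View pics/s1c.png

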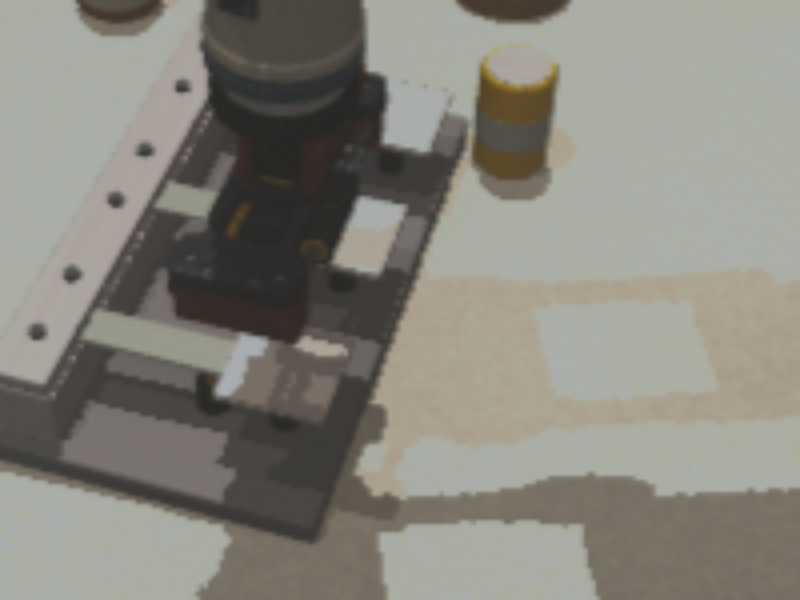

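The closed gripper is over the left plate and clear of the bar. The force noise is about 0.4 N per sample, which is low enough to tell 1, 4 and 7.5 N apart. Next I'll press the left plate.

```bash
python3 - <<'E'
from h import *
press('L')
E
```

```text
L t 5.2167 xy err [ 0. -0.] bias 0.12098909163752991 [5.43369928e-01 4.97591274e-05]
stop held 5.585811461067134 58.02909653942162
[(69.5, np.float64(69.4), np.float64(0.49)), (68.5, np.float64(68.43), np.float64(-0.41)), (67.5, np.float64(67.49), np.float64(0.53)), (66.5, np.float64(66.48), np.float64(0.33)), (65.5, np.float64(65.47), np.float64(-0.28)), (64.5, np.float64(64.46), np.float64(0.3)), (63.5, np.float64(63.46), np.float64(0.61)), (62.5, np.float64(62.46), np.float64(0.38)), (61.5, np.float64(61.46), np.float64(0.78)), (60.5, np.float64(60.47), np.float64(0.69)), (59.5, np.float64(59.46), np.float64(0.48)), (59.2, np.float64(59.21), np.float64(0.69)), (58.9, np.float64(58.91), np.float64(0.56)), (58.6, np.float64(58.61), np.float64(0.65)), (58.3, np.float64(58.3), np.float64(0.81)), (58.0, np.float64(58.18), np.float64(2.07)), (57.7, np.float64(58.07), np.float64(4.9)), (57.4, np.float64(58.03), np.float64(5.63))]
end 12.1083 -0.6399806265940198
```

Left gave about 0.8 N up to a clear stop, so it looks soft. Now I'll press the middle and then the right.

```bash
python3 - <<'E'
from h import *
press('M')
E
python3 - <<'E'
from h import *
press('R')
E
```

```text
M t 13.5333 xy err [ 0. -0.] bias -0.2006447612136185 [6.81796390e-01 3.45712243e-05]
stop held 12.491849375392514 57.91923759995793
[(69.5, np.float64(69.43), np.float64(-0.16)), (68.5, np.float64(68.42), np.float64(0.08)), (67.5, np.float64(67.53), np.float64(1.09)), (66.5, np.float64(66.59), np.float64(0.9)), (65.5, np.float64(65.59), np.float64(1.77)), (64.5, np.float64(64.61), np.float64(1.89)), (63.5, np.float64(63.59), np.float64(3.4)), (62.5, np.float64(62.59), np.float64(4.2)), (61.5, np.float64(61.59), np.float64(5.01)), (60.5, np.float64(60.67), np.float64(5.47)), (59.5, np.float64(59.8), np.float64(6.27)), (59.2, np.float64(59.57), np.float64(6.55)), (58.9, np.float64(59.31), np.float64(6.59)), (58.6, np.float64(59.04), np.float64(7.06)), (58.3, np.float64(58.79), np.float64(6.68)), (58.0, np.float64(58.54), np.float64(7.1)), (57.7, np.float64(58.28), np.float64(6.89)), (57.4, np.float64(58.04), np.float64(8.18)), (57.1, np.float64(58.02), np.float64(9.27)), (56.8, np.float64(58.01), np.float64(9.54)), (56.5, np.float64(57.96), np.float64(11.32)), (56.2, np.float64(57.91)
[... 422 characters left out ...]
p.float64(64.54), np.float64(1.56)), (63.5, np.float64(63.54), np.float64(1.68)), (62.5, np.float64(62.51), np.float64(2.04)), (61.5, np.float64(61.52), np.float64(2.73)), (60.5, np.float64(60.53), np.float64(3.21)), (59.5, np.float64(59.52), np.float64(3.17)), (59.2, np.float64(59.24), np.float64(2.87)), (58.9, np.float64(58.92), np.float64(3.99)), (58.6, np.float64(58.62), np.float64(4.19)), (58.3, np.float64(58.28), np.float64(4.01)), (58.0, np.float64(58.11), np.float64(4.91)), (57.7, np.float64(58.07), np.float64(6.04)), (57.4, np.float64(58.05), np.float64(7.32)), (57.1, np.float64(58.0), np.float64(7.96)), (56.8, np.float64(57.97), np.float64(10.01))]
end 30.5833 -0.027964074187949318
```

The forces at the stop were about 0.8 N left, 7 N middle and 4.2 N right, and all three reached the stop. Left is the softest. Next I'll grasp the yellow can.

```bash
python3 - <<'E'
from h import *
C=np.array([.428,-.1293])
r.reach([*C,.182+.12],O); r.let_go()
r.servo_line([*C,.060+.163],speed=.08)
r.grab(15); r.wait(.2); s=r.sense(); print(s['clock'],s['opening'],s['contact_force'])
f0=fz(6)[0][0]
r.servo_line([*C,.140+.163],speed=.1); r.wait(.2); f1=fz(8)[0][0]
s=r.sense(); print(s['clock'],s['opening'],f0,f1)
snap("side","pics/s2.png"); a=cv2.imread('pics/s2.png')[80:230,300:500]; cv2.imwrite('pics/s2c.png',cv2.resize(a,None,fx=4,fy=4))
E
```

```text
34.3833 0.05396752214978506 [-0.98774055 -0.51375886  1.4320067 ]
35.7667 0.053974329984308136 0.7076200225688104 -2.050951797658507
```

View pics/s2c.png

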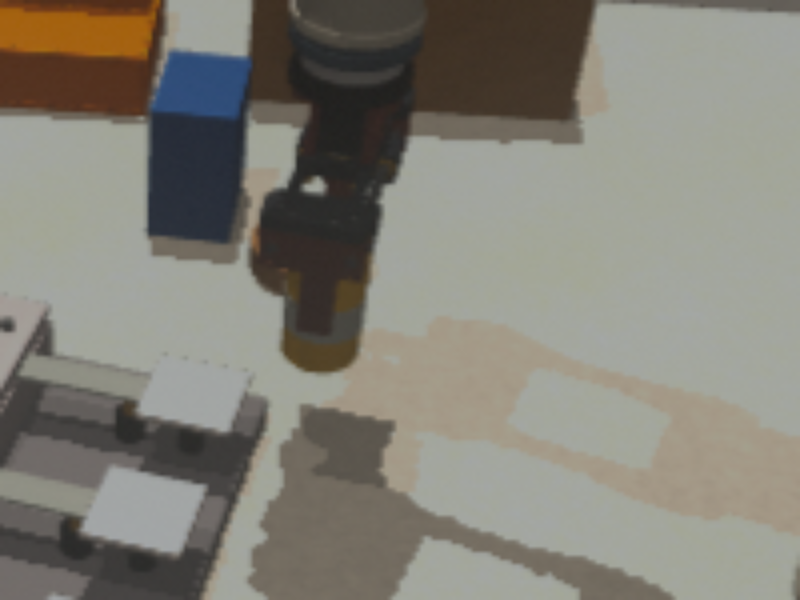

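The can is held: the opening is 54 mm, the sensed weight is about 2.1 N, and the picture shows it upright and clear of the table. I'll carry it to the left plate, tilted to match that plate's angle when it's down, and stop just above the stop.

```bash
cat >> h.py <<'E'
from scipy.spatial.transform import Rotation as Ro
RT=Ro.from_euler('z',YAW,degrees=True)*Ro.from_euler('y',-.077)*Ro.from_euler('z',-YAW,degrees=True)
OT=(RT*Ro.from_euler('xyz',O,degrees=True)).as_euler('xyz',degrees=True)
n=RT.apply([0,0,1])
def place(h): # h: height of can bottom centre
    return np.array([*(PL['L']-.0005*ax),h])+n*.223
E
python3 - <<'E'
from h import *
print(OT,n,place(.058))
r.servo_line([.428,-.1293,.120+.223],speed=.15)
r.reach(place(.12),OT); r.servo_line(place(.076),speed=.08); r.wait(.2)
b=fz(8)[0][0]
for h in (.070,.066,.062,.059,.0578):
    r.servo_line(place(h),speed=.03); (f,tz),_=fz(5); print(h,f-b)
s=r.sense(); print(s['clock'],s['opening'],s['tcp_pos']-place(.0578))
snap("side","pics/s3.png"); a=cv2.imread('pics/s3.png')[150:300,250:450]; cv2.imwrite('pics/s3c.png',cv2.resize(a,None,fx=4,fy=4))
snap("top","pics/t3.png"); a=cv2.imread('pics/t3.png')[140:260,220:380]; cv2.imwrite('pics/t3c.png',cv2.resize(a,None,fx=4,fy=4))
E
```

```text
[180.           4.41177502 169.6       ] [-0.07566019  0.01388624  0.99703696] [0.53723599 0.14978689 0.28033924]
0.07 0.23317914888121605
0.066 0.5495148833525731
0.062 0.9697663074853335
0.059 0.8176972064310233
0.0578 0.871712911846511
40.2583 0.05385580255856169 [9.78106257e-06 3.08675786e-06 4.08372163e-05]
```

View pics/s3c.png

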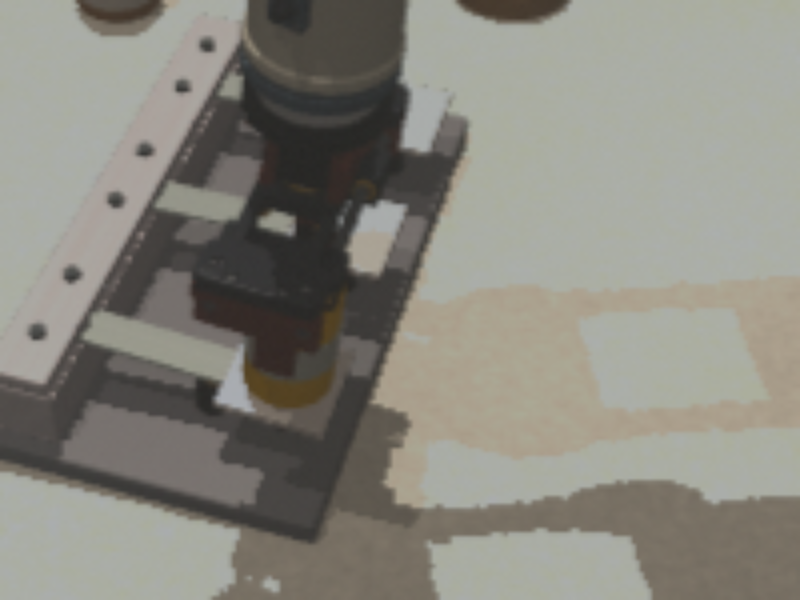

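The can stands on the left plate with its bottom rim near (288,400) in the crop, and the contact force is a light 0.9 N. Before letting go I'll check that it's centred.

```bash
python3 - <<'E'
from h import *
s=load('pics/s3.npz')
im=cv2.imread('pics/s3.png')[180:270,290:380]; im=cv2.resize(im,None,fx=6,fy=6,interpolation=cv2.INTER_CUBIC)
def d(pts,col):
    P=np.array([(proj(s,p)-[290,180]+.5)*6-.5 for p in pts]).round().astype(int); cv2.polylines(im,[P],True,col,1)
c=np.array([*(PL['L']-.0005*ax),.0575])
loc=lambda a,b:c+RT.apply(Ro.from_euler('z',YAW,degrees=True).apply([a,b,0]))
d([loc(a*.033,b*.033) for a,b in((1,1),(1,-1),(-1,-1),(-1,1))],(0,0,255))
d([loc(.027*np.cos(t),.027*np.sin(t)) for t in np.linspace(0,6.28,60)],(0,255,0))
cv2.imwrite('pics/s3d.png',im)
E
```

```text
(no output)
```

View pics/s3d.png

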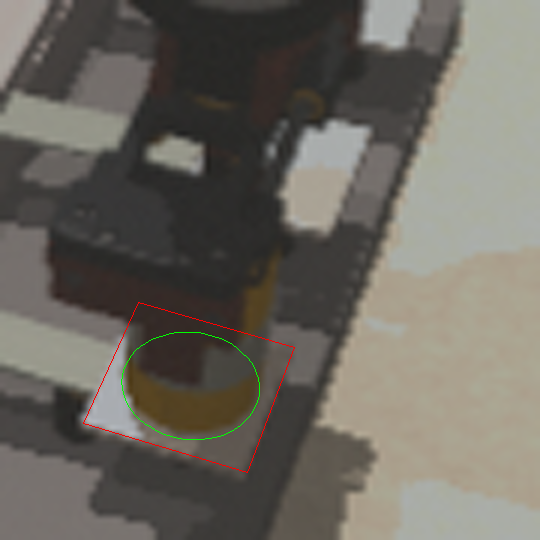

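View pics/t3c.png

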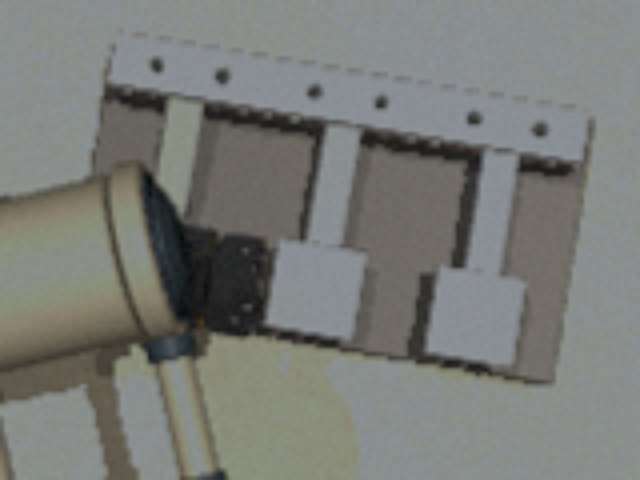

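The can's base matches the predicted centred circle to within about 1 px (1–2 mm). I'll lower it the last bit, let go and back off.

```bash
python3 - <<'E'
from h import *
r.servo_line(place(.0572),speed=.02); print(fz(5)[0])
r.let_go(); r.wait(.5)
r.servo_line(place(.0572)+n*.08,speed=.08)
r.servo_line(place(.0572)+np.array([-.10,0.02,.15]),speed=.15)
s=r.sense(); print(s['clock'],s['tcp_pos'],s['contact_force'])
r.reach([.33,.25,.42],O); r.wait(.3)
snap("side","pics/s4.png"); a=cv2.imread('pics/s4.png')[150:300,250:450]; cv2.imwrite('pics/s4c.png',cv2.resize(a,None,fx=4,fy=4))
snap("top","pics/t4.png"); a=cv2.imread('pics/t4.png')[140:260,220:380]; cv2.imwrite('pics/t4c.png',cv2.resize(a,None,fx=4,fy=4)); print(r.sense()['clock'])
E
```

```text
[1.15981634 0.27989106]
43.9833 [0.43758193 0.16972405 0.42864294] [ 0.2474109  -0.0121077  -0.55822268]
45.0167
```

View pics/s4c.png

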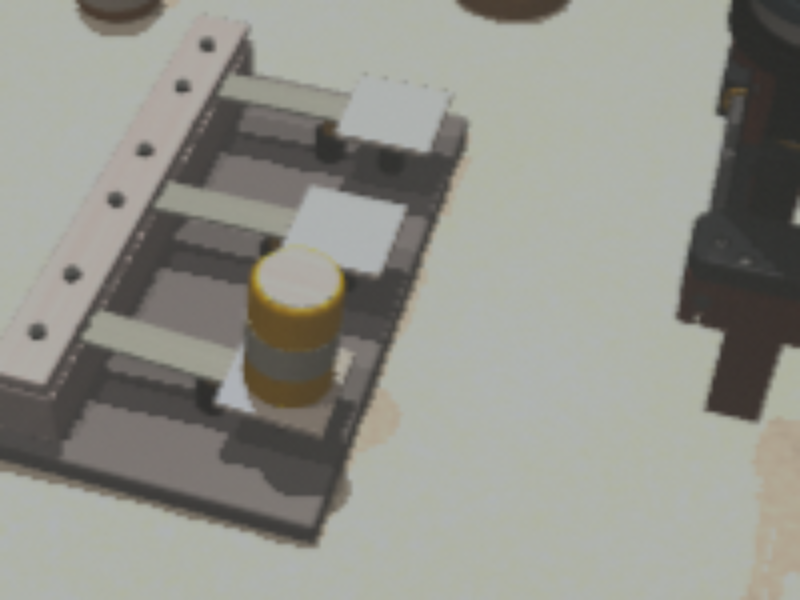

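View pics/t4c.png

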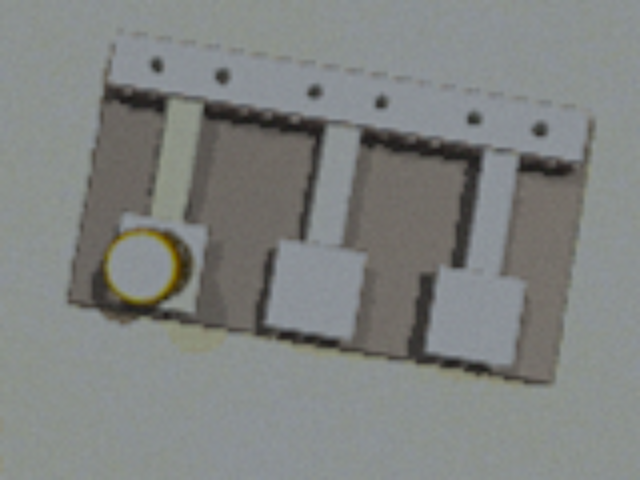

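View pics/s4.png

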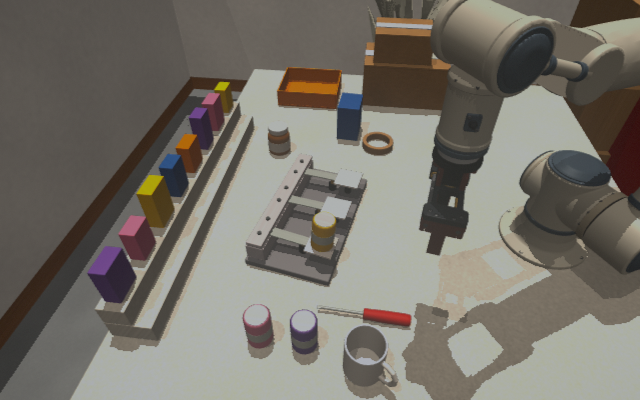

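```bash
python3 - <<'E'
from h import *
t=load('pics/t4.npz'); s=load('pics/s4.npz')
top=np.array([*(PL['L']-.0005*ax),.057])+n*.085
up=np.array([*PL['L'],.067+.085])
print('exp',top)
for z in (.1417,.152): print(ray(t,220+142.5/4-.5,140+267.5/4-.5,z),ray(s,250+298.5/4-.5,150+277.5/4-.5,z))
im=cv2.resize(cv2.imread('pics/s4.png')[195:270,290:365],None,fx=8,fy=8,interpolation=cv2.INTER_CUBIC)
for c,col,RR in ((np.array([*PL['L'],.057]),(0,0,255),RT),(np.array([*PL['L'],.067]),(255,0,0),Ro.identity())):
    P=[c+RR.apply(Ro.from_euler('z',YAW,degrees=True).apply([a*.033,b*.033,0])) for a,b in((1,1),(1,-1),(-1,-1),(-1,1))]
    cv2.polylines(im,[np.array([(proj(s,p)-[290,195]+.5)*8-.5 for p in P]).round().astype(int)],True,col,1)
cv2.imwrite('pics/s4d.png',im)
E
```

```text
exp [0.5476771  0.14787059 0.14174814]
[0.54707387 0.14755288 0.1417    ] [0.54758964 0.146992   0.1417    ]
[0.54643859 0.146149   0.152     ] [0.54637589 0.15695669 0.152     ]
```

View pics/s4d.png

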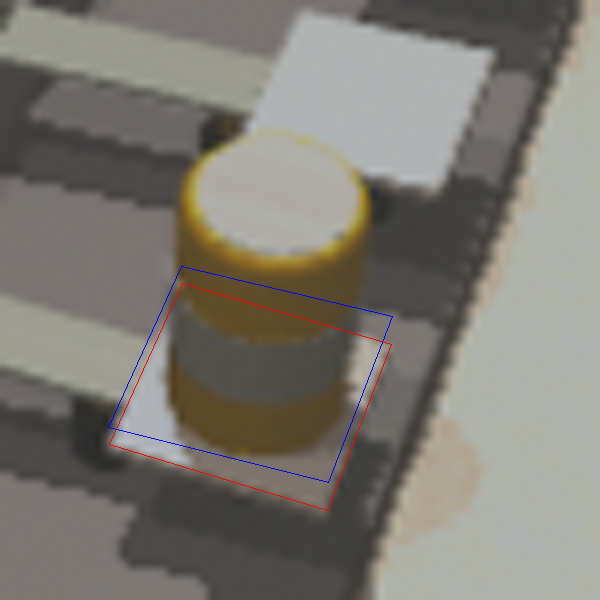

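The plate matches the "down" outline (red), and both cameras put the can's top within 1 mm of where it should be. The other things are where they were, so I'm handing in.

```bash
python3 - <<'E'
from h import *
r.hand_in(); print(r.sense()['clock'])
E
```

```text
the job is handed in; nothing more can be done
the job is handed in; nothing more can be done
```

I pressed all three plates to their stops in the order asked, found the left finger the softest, and stood the yellow can on its plate. The job is handed in.

- **Pressing:** just before the stop, the left finger took about 0.8 N, the middle about 7 N and the right about 4.2 N. Each then showed a clear rise in force at the stop. I held each there for about 0.7 s before letting it up. The most I pressed with was about 12.5 N, well under the 20 N that bends a finger.
- **Placing:** I set the can down on the left plate, tilted to match the plate's slope when down, let go and backed away.
- **Last checks:** after release, the plate matched its "down" outline in the side view. Both cameras put the can's top within about 1 mm of where it should be. The other two fingers were up, and the bystanders in view looked unmoved, though I judged that by eye. The clock read 45 s just before handing in, and the robot was clear of everything.

No check failed. The noisiest reading was force, at about 0.4–0.7 N per sample, so I averaged it. The gaps between the three fingers were much larger than that.

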